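# Clamp the specimen in the tilted vice

## Task

Take the orange T-handled driver from its stand and clamp the specimen in the tilted vice: set the driver's blade into the slot of the brass clamp screw, square on the screw (in line with its leaning axis) before you start to turn, and then, keeping it square, turn the screw clockwise with the driver until it is tight against its stop. Put the driver back upright in its stand, let go of it, and leave the three mounted samples in the tray where they are.

Things in the scene. Friction and masses are not known exactly. Their poses are not given: they have to be found in the camera images.
- driver_grip (a point): Centre of the driver's orange handle bar: 80 mm along x, 18 mm wide (y; grasp across it), 18 mm high. z runs up from blade to handle; this point is 95 mm above the blade's end. Loose, about 140 g. Black collar 42 mm across, 56 to 61 mm above the blade's end; shaft 12 mm thick. At the start it hangs upright by the collar in the stand.
- driver_tip (a point): Centre of the end of the driver's flat steel blade, on the driver's axis; same axes as driver_grip (z up the shaft). The blade is 16 mm wide along x (as the handle bar), 5 mm thick along y, 14 mm long, edges rounded 1 mm; half a turn about z gives the same blade.
- screw_slot (a point): Centre of the slot's mouth in the top face of the brass screw's square head (30 x 30 mm, on a 38 mm round flange). z is the screw's axis, pointing out; it leans 20 degrees from vertical towards the vice's front. x runs along the slot: a closed pocket 20 mm long, 8.5 mm wide, 7 mm deep, chamfer 1.5 mm. The axes turn with the screw.
- screw (a joint): Angle of the clamp screw, rad: starts between 0 and 0.25, grows when turned clockwise (looking down on its head), tight at a stop at 1.1. It sinks 1.6 mm per rad along its axis. Friction about 0.06 N m; it stays where it is left. A centred blade has about 0.22 rad of play in the slot to either side.
- screw_corner (a point): Point on the top face of the screw head near its corner, 14 mm along x and 14 mm along y from screw_slot; it turns with the screw.
- vice: Tilted vice, fixed to the bench: dark base plate 130 x 90 x 12 mm (origin at the centre of its underside, z up, front to its -x), on it a steel plate inclined 20 degrees, low at the front, with a black round specimen under a blue bridge that carries the brass screw. The slot's mouth is about 23 mm in front of the origin and 109 mm above the bench.
- stand_hole (a point): Centre of the hole's mouth on top of the grey driver stand, fixed to the bench: a block 75 x 75 mm, 60 mm high, with a vertical through hole 26 mm across, chamfer 3 mm; z up. The driver hangs with its collar on the block's top: handle centre 39 mm above this point, blade end 56 mm below it.
- sample0_mid (a point): Centre (half-way up) of a loose black mounted sample, 30 mm across and 20 mm high, standing in the dark tray (150 x 340 mm, rim 18 mm high) at the far side of the bench; leave it alone.
- sample1_mid (a point): The second such sample in the tray; leave it alone.
- sample2_mid (a point): The third such sample in the tray; leave it alone.
Things that resemble listed ones, but are neither listed nor needed, are in the scene too. What is shaped like the part that bears stand_hole but pink or purple is not meant.

How it is judged (in metres and radians):
On the way, in this order (a step that is already met when the one before it is completed fails the run):
1. blade 3 mm or more down in the slot, its end within 5 mm of the slot's centre in x and y, driver within 0.17 rad of the screw's axis, screw not yet turned (head corner within 4 mm of its start) (z of driver_tip in the frame of screw_slot below -0.003 m and x of driver_tip in the frame of screw_slot between -0.005 and 0.005 m and y of driver_tip in the frame of screw_slot between -0.005 and 0.005 m and angle between the z axis of driver_tip and the z axis of screw_slot, either way round below 0.17 rad and distance of screw_corner from where it was at the start of the episode below 0.004 m), for 0.2 s.
2. the screw is tight (over 1.0 rad) with the driver still square in the slot (z of driver_tip in the frame of screw_slot below -0.003 m and x of driver_tip in the frame of screw_slot between -0.005 and 0.005 m and y of driver_tip in the frame of screw_slot between -0.005 and 0.005 m and angle between the z axis of driver_tip and the z axis of screw_slot, either way round below 0.17 rad and value of joint screw above 1 rad), for 0.1 s.
At the end, for the whole second after the job is handed in: the screw stands above 1.0 rad; the driver hangs in its stand at rest (under 0.02 m/s), upright within 0.1 rad, blade end within 10 mm of the hole's axis, handle centre 34 to 43 mm above the hole's mouth (value of joint screw above 1 rad and horizontal distance between driver_tip and stand_hole below 0.01 m and z of driver_grip in the frame of stand_hole between 0.034 and 0.043 m and angle between driver_grip's own z axis and vertical below 0.1 rad and linear speed of driver below 0.02 m/s); the robot touches nothing.
It fails at once if the screw is turned clockwise (over 0.3 rad/s, head corner more than 4 mm from its start) without the driver square in its slot (velocity of joint screw above 0.3 rad/s and distance of screw_corner from where it was at the start of the episode above 0.004 m and not (z of driver_tip in the frame of screw_slot below -0.003 m and x of driver_tip in the frame of screw_slot between -0.005 and 0.005 m and y of driver_tip in the frame of screw_slot between -0.005 and 0.005 m and angle between the z axis of driver_tip and the z axis of screw_slot, either way round below 0.17 rad)).
It fails at once if a mounted sample is moved more than 20 mm (distance of any of sample0_mid, sample1_mid, sample2_mid from where it was at the start of the episode above 0.02 m).
It also fails if it takes over 54 s, if anything falls off the work surface, if the arm or the gripper's body presses on something with over 40 N, if the wrist force passes 120 N, or if a joint passes its speed limit or range.

## Robot

A 6-joint arm with a two-finger parallel gripper is mounted at the origin on the work surface. World frame = base frame: x ahead of the robot, y to its left, z up, the work surface at z = 0. Lengths are in m, angles in degrees, forces in N, time in s.
With the tool pointing down it reaches from about 0.25 to 0.775 m from the base axis. Payload 4 kg.
Tool frame: the origin (TCP) lies midway between the tips of the shut fingers; the grasp point (between the pads) lies 19 mm behind it; z points along the fingers, y is the line along which they close (so a half turn about z gives the same grasp; the last joint's range is limited). The gripper opens to 94 mm and grips with 3 to 60 N. Pads are 16 mm wide; open, the fingers measure 119 mm over their backs; the gripper's body (75 mm by 177 mm) begins 78 mm behind the grasp point.
Start: joints at [64.91, 4.996, 78.535, -0, 96.463, -5.907], TCP at [0.181, 0.519, 0.206] pointing down, gripper open.
Joint ranges: [-177.83, 177.83], [-43.37, 116.18], [15.69, 146.23], [-61.86, 241.86], [9.47, 152.12], [-147.06, 147.06]. Speed limits (degrees/s): [159.86, 159.86, 180, 180, 180, 180].

## Interface

Orientations are given as [roll, pitch, yaw] about the fixed x, y, z axes, in that order (R = Rz(yaw) Ry(pitch) Rx(roll)).
In Python, from station import manip, capture, masks_of, landmark_of gives the robot as it stands.
- The arm moves only by the tool arm_command, never from a script. Its argument "commands" is a list of rows, each a list of 3 entries, a list of its own where there are three numbers: the shift along the tool's x, y, z in mm, then the turn, a rotation vector about the tool's x, y, z in degrees, then the gripper command: -1 is fully open, 1 is shut, values between are in proportion. A call has exactly 8 rows; each row is the pose to reach, as a shift and turn from the pose commanded when the call began, along the tool's axes at that moment; what a row does not reach only later rows make up. A row lasts 1/12 s, in which the tool goes at most 41.7 mm and 7.16 degrees, less where a joint would pass 70% of its speed; a pose out of reach is approached as far as the arm can. A call with a gripper value outside its range is refused whole. The fingers move at their own pace and stop on an object; the grip force is fixed at half the most. Time passes only in rows, so rows that repeat a pose let the fingers close, or fill a call up. It gives the time, the measured TCP pose, the force, the opening and the grip force at its end, in the units of the state.
- manip.state(): the state, without advancing time (a new reading comes with each control period).
- capture(name): name is "scene" or "top"; returns a dict with "frame" (480x640x3 uint8, red, green, blue), "mtx" (3x3 intrinsics, pixels), "dist" ([k1, k2, p1, p2, k3] as OpenCV has them; the pictures are not rectified), "R" (3x3) and "t" (3): a world point X has camera coordinates R X + t. Camera axes: x right, y down, z forward; pixel columns grow to the right and rows downward; lengths in m; the calibration is good to about 2 mm. A picture is of the moment at which its call begins. There is no depth.
- manip.close_job(): hands the job in; it is judged then, once.
Trained networks look in the newest picture that a camera, given by its name, has taken for a name from the list of things; names that differ only in an ending like _2 or _b are one class to them, and where a whole thing is asked for, a point or a joint stands for the part that bears it (a point fixed in the world has none). Each returns a list of dicts, best first, with "score" (0 to 1); they miss things now and then, are a little off and sometimes report something else, mostly with a low value. They report only what shows in the picture. A call takes as long as a camera call. They do not tell look-alikes from the thing itself.
- masks_of(camera, name): "region" (480x640 bool, what is visible of it) and "location" ([column, row] as shares, 0 to 1, of the picture: columns of its width, rows of its height, amid what is visible of it).
- landmark_of(camera, name): "location" ([column, row] as shares, 0 to 1, of the picture: columns of its width, rows of its height: a listed point, or the origin of a listed thing).
The state is a dict: "time": time; "joint_positions": joint angles; "qvel": joint speeds; "effort": joint torques, N m; "ee_pos": TCP position; "tool_rot": TCP orientation; "ft_force": force on the tool from outside, world axes, zero at the start; "moment": the same for the moment, N m; "grip_width": opening from 0.0 (shut) to 1.0 (fully open); "finger_force": force on a finger pad.
Only numpy, scipy, OpenCV 4.12 (cv2) and the standard library are available. Lean on these libraries where they do the work, as an engineer would, in place of code of your own. Each camera call takes 0.05 s, during which the arm holds its last target. There are 200 camera calls.

## Working session

There is one attempt and no reset: what is moved stays moved. The work goes in short steps, Python scripts to look and compute and a tool call to move; the robot and the scene stay as the last step left them, time stands still between calls to the robot, and variables do not carry over. Pictures are saved under pics/ and viewed, at most 10 in all, crops included, and the job is handed in when it is done.

Besides the shell and the picture viewer there is one more tool, called after "Request:" by a JSON object that holds its "method" and its "body", one argument or row to a line. arm_command: Moves the arm, as the interface text tells. Its arguments: {"type":"object","properties":{"commands":{"type":"array","items":{"type":"array"}}},"required":["commands"]}

```bash
mkdir -p pics; ls; cat > h.py <<'E'
import numpy as np, cv2
from station import manip, capture, masks_of, landmark_of
from scipy.spatial.transform import Rotation as Ro
def ray(c,px):
    u=cv2.undistortPoints(np.array([[px]],float),c["mtx"],np.array(c["dist"],float))[0,0]
    R=np.array(c["R"]);t=np.array(c["t"])
    return -R.T@t, R.T@np.array([u[0],u[1],1.])
def onz(c,px,z):
    o,d=ray(c,px); return o+d*(z-o[2])/d[2]
def tri(cs,pxs):
    A=np.zeros((3,3));b=np.zeros(3);rs=[]
    for c,p in zip(cs,pxs):
        o,d=ray(c,p);d=d/np.linalg.norm(d);P=np.eye(3)-np.outer(d,d);A+=P;b+=P@o;rs.append((o,P))
    X=np.linalg.solve(A,b);return X,max(np.linalg.norm(P@(X-o)) for o,P in rs)
def proj(c,X):
    p,_=cv2.projectPoints(np.array(X,float).reshape(-1,3),cv2.Rodrigues(np.array(c["R"]))[0],np.array(c["t"],float),c["mtx"],np.array(c["dist"],float));return p[:,0]
E
python3 - <<'E'
from h import *
cs={n:capture(n) for n in("scene","top")}
for n,c in cs.items():
    cv2.imwrite(f"pics/{n}0.png",c["frame"][:,:,::-1])
    print(n,"cam",-np.array(c["R"]).T@np.array(c["t"]),c["mtx"][0][0])
    for k in "driver_grip driver_tip screw_slot screw_corner vice stand_hole sample0_mid".split():
        print(k,[(round(l["score"],2),np.round(np.array(l["location"])*[640,480],1).tolist()) for l in landmark_of(n,k)[:4]])
print(manip.state())
E
```

```text
pics
scene cam [1.05112404 0.03885052 0.5621919 ] 447.2953444377168
driver_grip [(0.57, [383.9, 215.8]), (0.48, [338.2, 379.3])]
driver_tip []
screw_slot [(0.71, [209.4, 213.3])]
screw_corner [(0.81, [222.5, 217.7])]
vice [(0.58, [224.6, 272.6])]
stand_hole [(0.89, [496.2, 297.4]), (0.75, [381.8, 237.8]), (0.6, [358.8, 172.5]), (0.38, [222.8, 268.9])]
sample0_mid [(0.76, [248.7, 395.2])]
top cam [0.43581361 0.05485041 1.055068  ] 605.7276707045319
driver_grip [(0.78, [257.4, 260.9])]
driver_tip []
screw_slot [(0.92, [432.7, 261.7])]
screw_corner [(0.89, [424.2, 253.2]), (0.59, [313.8, 131.7])]
vice [(0.57, [420.5, 255.7])]
stand_hole [(0.92, [171.2, 185.1]), (0.8, [261.6, 259.4]), (0.77, [422.9, 372.7]), (0.71, [265.6, 373.2])]
sample0_mid [(0.66, [375.4, 119.6])]
{'time': 0.8, 'joint_positions': array([ 6.49096393e+01,  4.99380502e+00,  7.85366581e+01, -5.69712024e-04,
        9.64637896e+01, -5.90792456e+00]), 'qvel': array([ 0.06691287, -0.07072943,  0.03680963, -0.00411821,  0.01459957,
       -0.02455163]), 'effort': array([ 9.59151766e-04, -3.39981830e+01, -3.02581143e+01,  7.17980065e-02,
        2.33167555e-02,  2.07815521e-05]), 'ee_pos': array([0.18073299, 0.51946022, 0.20551685]), 'tool_rot': array([1.79994342e+02, 1.15464446e-03, 1.60817500e+02]), 'ft_force': array([-0.20894172,  0.4626892 ,  0.30744336]), 'moment': array([0.02203137, 0.02265142, 0.01262771]), 'finger_force': 0.0, 'grip_width': 0.9986882235009731}
```

View pics/scene0.png

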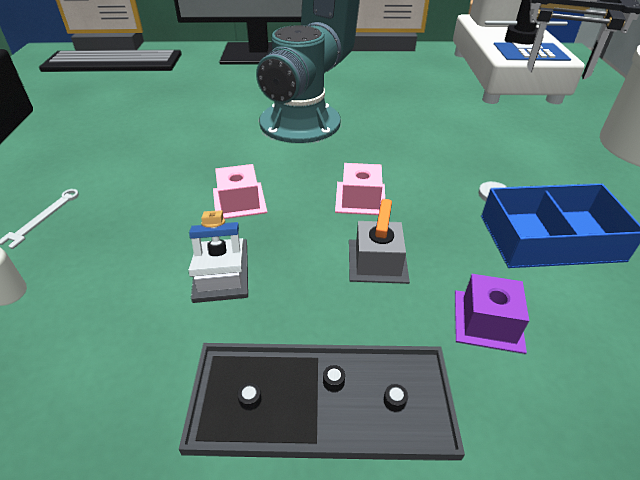

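View pics/top0.png

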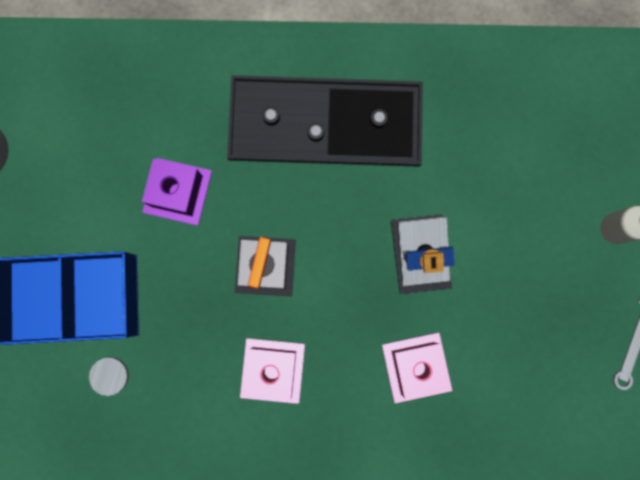

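The scene view shows the driver in the grey stand at about (383,220) and the vice at (215,250). The pink and purple blocks are decoys. The top view puts the handle at (259,262), the screw at (433,262) and the vice base plate at about (422,254). Next I'll zoom in and measure.

```bash
python3 - <<'E'
from h import *
cs={n:capture(n) for n in("scene","top")}
S,T=cs["scene"],cs["top"]
def crop(f,x,y,w,h,s): return cv2.resize(f[y:y+h,x:x+w],(w*s,h*s),interpolation=cv2.INTER_CUBIC)
a=crop(T["frame"],380,205,80,100,5);b=crop(S["frame"],180,200,80,100,5)
cv2.imwrite("pics/zoom.png",np.hstack([a,b])[:,:,::-1])
def lm(n,k,i=0): return np.array(landmark_of(n,k)[i]["location"])*[640,480]
for k in("screw_slot","screw_corner","driver_grip"):
    print(k,tri([S,T],[lm("scene",k),lm("top",k)]))
# vice in top: mask & base plate
for k in("vice","screw_slot","driver_grip"):
    for n in cs:
        for m in masks_of(n,k)[:2]:
            r=m["region"].astype(np.uint8);ys,xs=np.nonzero(r)
            print(k,n,m["score"],len(xs),xs.min(),xs.max(),ys.min(),ys.max(),cv2.minAreaRect(np.c_[xs,ys].astype(np.float32)))
# handle orange by colour, top
for n,c in cs.items():
    h=cv2.cvtColor(c["frame"],cv2.COLOR_RGB2HSV);m=cv2.inRange(h,(8,150,150),(22,255,255))
    nn,lab,st,ce=cv2.connectedComponentsWithStats(m)
    for i in range(1,nn):
        if st[i,4]>30:
            ys,xs=np.nonzero(lab==i);r=cv2.minAreaRect(np.c_[xs,ys].astype(np.float32));print(n,st[i],ce[i],r)
E
```

```text
screw_slot (array([ 0.50054629, -0.1246997 ,  0.10752953]), np.float64(0.00023371691474848144))
screw_corner (array([ 0.51310598, -0.10883105,  0.11456298]), np.float64(0.002527690179754234))
driver_grip (array([0.50306375, 0.15123622, 0.10206799]), np.float64(0.0005434063182690573))
vice scene 0.73 4357 189 247 210 301 ((217.4113311767578, 255.0494842529297), (89.95257568359375, 58.48506546020508), 87.39744567871094)
vice scene 0.72 630 370 393 199 242 ((381.5, 220.5), (43.0, 23.0), 90.0)
vice top 0.64 4117 390 453 215 293 ((423.3385009765625, 252.70773315429688), (76.1573257446289, 59.78474044799805), 82.87498474121094)
screw_slot scene 0.87 347 201 224 210 226 ((212.5, 218.0), (16.0, 23.0), 90.0)
screw_slot scene 0.24 686 368 393 199 243 ((380.5, 221.0), (44.0, 25.0), 90.0)
screw_slot top 0.73 445 420 442 250 272 ((431.0, 261.0), (22.0, 22.0), 90.0)
driver_grip scene 0.77 670 368 393 199 243 ((380.5, 221.0), (44.0, 25.0), 90.0)
driver_grip top 0.74 267 262 279 106 124 ((270.5, 115.0), (18.0, 17.0), 90.0)
driver_grip top 0.73 791 248 273 238 287 ((261.1689758300781, 262.6275939941406), (24.13475227355957, 49.502662658691406), 3.3664605617523193)
scene [376 199  16  33 353] [383.72521246 215.32294618] ((383.6891784667969, 214.8648681640625), (11.179131507873535, 32.386600494384766), 9.462322235107422)
top [249 237  21  51 540] [258.94444444 262.06111111] ((258.7059326171875, 262.1764831542969), (11.156637191772461, 50.447410583496094), 14.03624439239502)
top [424 254  19  18 212] [432.94339623 262.33018868] ((433.0, 262.5), (17.0, 18.0), 90.0)
```

View pics/zoom.png

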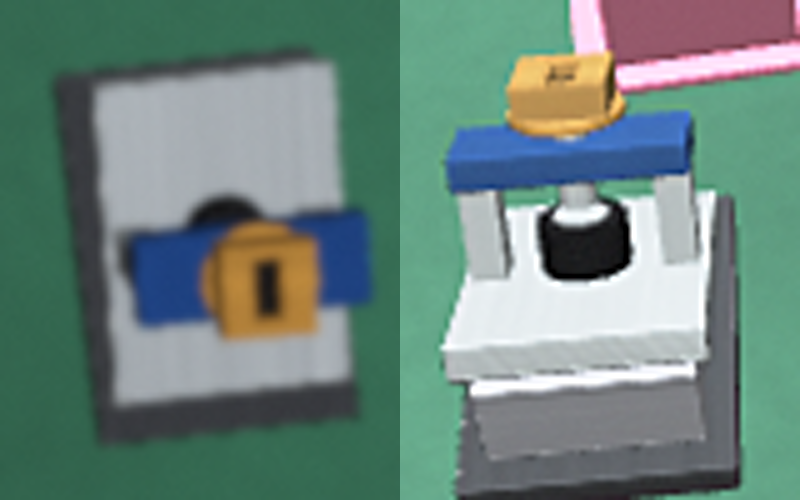

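The zoom shows the vice's high back facing the scene camera, so its front faces the robot and the screw leans to −x. The slot, at top pixel (433.6,262.4), runs roughly along world x. The left edge of the vice plate goes from about (391,221) to (400,293). Next I'll fit the directions.

```bash
python3 - <<'E'
from h import *
T=capture("top");S=capture("scene");f=T["frame"]
hsv=cv2.cvtColor(f,cv2.COLOR_RGB2HSV).astype(int)
green=(abs(hsv[:,:,0]-75)<20)&(hsv[:,:,1]>90)
def fit(P):
    P=np.array(P,np.float32);l=cv2.fitLine(P[:,:2].copy(),cv2.DIST_HUBER,0,.01,.01).ravel();return l
L=[onz(T,(next(x for x in range(380,430) if not green[y,x]),y),.012) for y in range(228,286)]
B=[onz(T,(x,next(y for y in range(305,270,-1) if not green[y,x])),.012) for x in range(404,446)]
for P in(L,B):
    l=fit(P);print("edge",np.degrees(np.arctan2(l[1],l[0])),l[2:])
# slot: dark pixels within head
V=hsv[:,:,2].astype(float);sub=V[252:274,424:443];
w=np.clip(110-V[256:269,428:440],0,None);ys,xs=np.mgrid[256:269,428:440]
print(np.round(sub[::1]).astype(int))
c=np.array([(w*xs).sum(),(w*ys).sum()])/w.sum();d=np.stack([xs-c[0],ys-c[1]],-1)
C=np.einsum('ij,ijk,ijl->kl',w,d,d)/w.sum();e,v=np.linalg.eigh(C);print("slot px",c,"dir",v[:,1],e)
# orange bar
m=cv2.inRange(cv2.cvtColor(f,cv2.COLOR_RGB2HSV),(8,150,150),(22,255,255));m[:,300:]=0
ys,xs=np.nonzero(m);P=[onz(T,(x,y),.108) for x,y in zip(xs,ys)]
r=cv2.minAreaRect(np.array(P,np.float32)[:,:2]*1000);C=np.cov(np.array(P)[:,:2].T);e,v=np.linalg.eigh(C)
print("bar",r,np.mean(P,0),np.degrees(np.arctan2(v[1,1],v[0,1])))
# stand hole candidates near
print([ (round(l["score"],2),onz(T,np.array(l["location"])*[640,480],.06)) for l in landmark_of("top","stand_hole")[:4]])
for k in("screw_slot","screw_corner"):print(k,onz(T,np.array(landmark_of("top",k)[0]["location"])*[640,480],.109))
print(onz(T,c,.109),onz(T,c+5*v[:,1]*0+5*np.array([0,1]),.109))
E
```

```text
edge 7.3651333 [ 0.50577754 -0.07971523]
edge -82.38496 [ 0.46127027 -0.12460811]
[[ 85 110 134 148 152 153 150 148 147 144 142 141 138 130 122 113 111 106
   91]
 [103 120 133 137 139 137 138 136 137 138 138 138 141 143 145 145 145 144
  128]
 [119 136 145 147 148 150 151 154 157 159 160 160 163 164 166 167 168 166
  150]
 [136 156 164 166 166 166 166 166 167 164 164 165 169 172 174 175 175 173
  156]
 [143 165 172 173 172 170 164 154 148 140 136 145 160 170 175 176 177 174
  158]
 [145 166 173 174 174 167 148 122 100  89  89 112 147 168 174 177 177 176
  160]
 [146 168 175 176 175 166 139  95  59  47  53  93 143 170 178 180 181 180
  164]
 [148 171 179 179 178 169 139  89  45  29  41  90 144 173 182 185 184 183
  169]
 [152 175 182 183 182 173 142  91  45  26  42  90 147 176 185 187 188 186
  173]
 [152 175 185 186 186 176 143  91  45  28  41  90 144 176 186 187 187 186
  173]
 [147 172 184 187 186 175 144  93  46  27  43  86 138 170 183 185 185 184
  170]
 [142 169 182 184 183 174 146  96  48  28  40  82 132 166 179 183 183 181
  165]
 [140 166 179 182 182 174 150 102  50  28  37 
[... 704 characters left out ...]
 170 170 170 171 171 170 169 166 167 171 172 170 170
  174]]
slot px [433.14498757 262.22576636] dir [0.04488005 0.99899238] [1.09309413 7.78230424]
bar ((499.82818603515625, 148.53404235839844), (17.509981155395508, 79.01155090332031), 77.3463134765625) [0.49989689 0.14818715 0.108     ] 167.70169456154164
[(0.98, array([0.50206121, 0.15100871, 0.06      ])), (0.97, array([0.625642  , 0.30559753, 0.06      ])), (0.72, array([ 0.32613593, -0.12119025,  0.06      ])), (0.67, array([0.32029749, 0.13443663, 0.06      ]))]
screw_slot [ 0.50363001 -0.12268941  0.109     ]
screw_corner [ 0.51722327 -0.11317676  0.109     ]
[ 0.50365738 -0.12468778  0.109     ] [ 0.49581147 -0.12466117  0.109     ]
```

```bash
cat >> h.py <<'E'
def rel(p,R,cur=None):
    s=manip.state();R0=Ro.from_euler('xyz',s["tool_rot"],degrees=True)
    d=R0.inv().apply(np.array(p)-s["ee_pos"])*1000;r=(R0.inv()*R).as_rotvec(degrees=True)
    return np.round(d,1).tolist(),np.round(r,2).tolist()
E
python3 -c "
from h import *
print(rel([.5,.148,.15],Ro.from_euler('xyz',[180,0,167.7],degrees=True)))"
```

```text
([-423.6, -245.9, 55.5], [0.0, -0.0, -6.88])
```

Request:
{"method": "arm_command", "body": {
  "commands": [
    [[-212,-123,0],[0,0,-3.5],-1],
    [[-212,-123,0],[0,0,-3.5],-1],
    [[-212,-123,0],[0,0,-3.5],-1],
    [[-212,-123,0],[0,0,-3.5],-1],
    [[-424,-246,10],[0,0,-6.9],-1],
    [[-424,-246,20],[0,0,-6.9],-1],
    [[-424,-246,40],[0,0,-6.9],-1],
    [[-424,-246,55],[0,0,-6.9],-1]
  ]
}}

```text
time: 2.42
ee_pos: [0.3986, 0.2665, 0.1872]
tool_rot: [179.9, 0.1, 167.7]
ft_force: [0.6, 1.2, -0.4]
grip_width: 0.998
finger_force: 0.0
```

Request:
{"method": "arm_command", "body": {
  "commands": [
    [[0,0,0],[0,0,0],-1],
    [[0,0,0],[0,0,0],-1],
    [[0,0,0],[0,0,0],-1],
    [[0,0,0],[0,0,0],-1],
    [[0,0,0],[0,0,0],-1],
    [[0,0,0],[0,0,0],-1],
    [[0,0,0],[0,0,0],-1],
    [[0,0,0],[0,0,0],-1]
  ]
}}

```text
time: 3.08
ee_pos: [0.3966, 0.2686, 0.1863]
tool_rot: [180.0, 0.0, 167.8]
ft_force: [-0.2, -0.3, -0.3]
grip_width: 1.002
finger_force: 0.0
```

```bash
python3 -c "
from h import *
print(rel([.5,.148,.08],Ro.from_euler('xyz',[180,0,167.7],degrees=True)),manip.state()['ee_pos'],manip.state()['time'])"
```

```text
([-126.5, -96.1, 106.3], [0.02, 0.01, 0.11]) [0.3966212  0.26864022 0.18629305] 3.0833
```

Request:
{"method": "arm_command", "body": {
  "commands": [
    [[-126,-96,40],[0,0,0.1],-1],
    [[-126,-96,40],[0,0,0.1],-1],
    [[-126,-96,40],[0,0,0.1],-1],
    [[-126,-96,40],[0,0,0.1],-1],
    [[-126,-96,40],[0,0,0.1],-1],
    [[-126,-96,40],[0,0,0.1],-1],
    [[-126,-96,70],[0,0,0.1],-1],
    [[-126,-96,90],[0,0,0.1],-1]
  ]
}}

```text
time: 3.75
ee_pos: [0.4999, 0.1486, 0.0965]
tool_rot: [179.9, 0.1, 167.7]
ft_force: [-0.0, -0.5, -1.6]
grip_width: 1.002
finger_force: 0.0
```

```bash
python3 -c "
from h import *
print(rel([.5,.148,.08],Ro.from_euler('xyz',[180,0,167.7],degrees=True)),manip.state()['ee_pos'],manip.state()['time'])"
```

```text
([-0.2, -0.6, 16.5], [0.1, 0.12, -0.02]) [0.49985491 0.1486316  0.09649455] 3.75
```

Request:
{"method": "arm_command", "body": {
  "commands": [
    [[0,0,16.5],[0,0,0],-1],
    [[0,0,16.5],[0,0,0],-1],
    [[0,0,16.5],[0,0,0],1],
    [[0,0,16.5],[0,0,0],1],
    [[0,0,16.5],[0,0,0],1],
    [[0,0,16.5],[0,0,0],1],
    [[0,0,16.5],[0,0,0],1],
    [[0,0,16.5],[0,0,0],1]
  ]
}}

```text
time: 4.42
ee_pos: [0.5002, 0.1475, 0.0805]
tool_rot: [180.0, 0.1, 167.6]
ft_force: [-0.5, -0.2, 0.2]
grip_width: 0.613
finger_force: 0.0
```

Request:
{"method": "arm_command", "body": {
  "commands": [
    [[0,0,0],[0,0,0],1],
    [[0,0,0],[0,0,0],1],
    [[0,0,-30],[0,0,0],1],
    [[0,0,-60],[0,0,0],1],
    [[0,0,-90],[0,0,0],1],
    [[0,0,-120],[0,0,0],1],
    [[0,0,-120],[0,0,0],1],
    [[0,0,-120],[0,0,0],1]
  ]
}}

```text
time: 5.08
ee_pos: [0.501, 0.1475, 0.2021]
tool_rot: [179.9, 0.3, 167.6]
ft_force: [0.9, 0.1, -1.0]
grip_width: 0.044
finger_force: 0.0
```

I lifted before the slow fingers had closed. I'll reopen and try the grasp again.

Request:
{"method": "arm_command", "body": {
  "commands": [
    [[0,0,0],[0,0,0],0],
    [[0,0,0],[0,0,0],0],
    [[0,0,0],[0,0,0],0],
    [[0,0,0],[0,0,0],0],
    [[0,0,0],[0,0,0],0],
    [[0,0,0],[0,0,0],0],
    [[0,0,0],[0,0,0],0],
    [[0,0,0],[0,0,0],0]
  ]
}}

```text
time: 5.75
ee_pos: [0.4997, 0.1473, 0.1995]
tool_rot: [180.0, -0.0, 167.6]
ft_force: [0.7, -0.4, -0.4]
grip_width: 0.501
finger_force: 0.0
```

```bash
python3 - <<'E'
from h import *
S=capture("scene");f=S["frame"]
cv2.imwrite("pics/s1.png",cv2.resize(f[120:320,250:500],None,fx=3,fy=3)[:,:,::-1])
m=cv2.inRange(cv2.cvtColor(f,cv2.COLOR_RGB2HSV),(8,150,150),(22,255,255));m[:,:300]=0
ys,xs=np.nonzero(m);print(len(xs),xs.mean(),ys.mean(),cv2.minAreaRect(np.c_[xs,ys].astype(np.float32)),manip.state()["ee_pos"],manip.state()["grip_width"])
E
```

```text
367 382.86648501362396 210.16893732970027 ((399.1123046875, 115.49302673339844), (225.12890625, 89.22502136230469), 78.85710906982422) [0.49975865 0.14736408 0.19962857] 0.4997452124232058
```

Request:
{"method": "arm_command", "body": {
  "commands": [
    [[0,-1,40],[0,0,0],0],
    [[0,-1,80],[0,0,0],0],
    [[0,-1,110],[0,0,0],0],
    [[0,-1,119.5],[0,0,0],0],
    [[0,-1,119.5],[0,0,0],0],
    [[0,-1,119.5],[0,0,0],1],
    [[0,-1,119.5],[0,0,0],1],
    [[0,-1,119.5],[0,0,0],1]
  ]
}}

```text
time: 6.47
ee_pos: [0.5015, 0.1467, 0.0831]
tool_rot: [179.9, 0.3, 167.6]
ft_force: [-0.6, -0.6, 0.8]
grip_width: 0.322
finger_force: 0.0
```

Request:
{"method": "arm_command", "body": {
  "commands": [
    [[0,0,0],[0,0,0],1],
    [[0,0,0],[0,0,0],1],
    [[0,0,0],[0,0,0],1],
    [[0,0,0],[0,0,0],1],
    [[0,0,0],[0,0,0],1],
    [[0,0,0],[0,0,0],1],
    [[0,0,0],[0,0,0],1],
    [[0,0,0],[0,0,0],1]
  ]
}}

```text
time: 7.13
ee_pos: [0.5008, 0.147, 0.082]
tool_rot: [179.9, 0.2, 167.6]
ft_force: [-0.2, 1.0, 5.2]
grip_width: 0.187
finger_force: 30.0
```

Request:
{"method": "arm_command", "body": {
  "commands": [
    [[0,0,-20],[0,0,0],1],
    [[0,0,-45],[0,0,0],1],
    [[0,0,-75],[0,0,0],1],
    [[0,0,-105],[0,0,0],1],
    [[0,0,-135],[0,0,0],1],
    [[0,0,-150],[0,0,0],1],
    [[0,0,-150],[0,0,0],1],
    [[0,0,-150],[0,0,0],1]
  ]
}}

```text
time: 7.8
ee_pos: [0.4995, 0.1462, 0.2299]
tool_rot: [-180.0, 0.0, 167.6]
ft_force: [-0.2, -0.5, -2.5]
grip_width: 0.188
finger_force: 30.0
```

```bash
python3 - <<'E'
from h import *
s=manip.state();print(s)
# screw geometry
yaw=7.5
Rv=Ro.from_euler('z',yaw,degrees=True)
Z=Rv.apply([-np.sin(np.radians(20)),0,np.cos(np.radians(20))])
Rs0=Rv*Ro.from_euler('y',-20,degrees=True)   # screw frame at angle 0 (x along vice x)
T=capture("top");p=np.array([.5035,-.125,.109])
for a in range(-14,3,2):
    R=Rs0*Ro.from_euler('z',a,degrees=True);x=R.apply([1,0,0])
    q=proj(T,[p-.008*x,p+.008*x]);d=q[0]-q[1];print(a,d/np.linalg.norm(d))
print(proj(T,p))
S=capture("scene");cv2.imwrite("pics/s2.png",cv2.resize(S["frame"][60:260,290:490],None,fx=3,fy=3)[:,:,::-1])
E
```

```text
{'time': 7.8, 'joint_positions': array([ 1.00799957e+01,  1.01251884e+00,  7.99561060e+01, -1.72479850e-02,
        9.90205398e+01, -6.75305501e+01]), 'qvel': array([ 0.01157035,  1.31128687,  3.26825922,  0.16870125, -0.07901504,
       -0.06234045]), 'effort': array([ 2.73183826e-02, -3.35196233e+01, -3.27208328e+01,  1.10650857e-02,
        8.92747077e-02,  1.46855923e-04]), 'ee_pos': array([0.49953704, 0.14618264, 0.22989959]), 'tool_rot': array([-1.79988400e+02,  1.65234299e-02,  1.67607842e+02]), 'ft_force': array([-0.21405336, -0.45497741, -2.46306742]), 'moment': array([-0.01547377, -0.05022057,  0.02445154]), 'finger_force': 29.999650418758392, 'grip_width': 0.1878021368486434}
-14 [-0.18562513  0.98262064]
-12 [-0.15084203  0.98855788]
-10 [-0.11571149  0.99328287]
-8 [-0.08027698  0.9967726 ]
-6 [-0.04458423  0.99900563]
-4 [-0.00868117  0.99996232]
-2 [0.02738214 0.99962504]
0 [0.0635536  0.99797843]
2 [0.09977923 0.9950096 ]
[[433.34422618 262.32898147]]
```

View pics/s2.png

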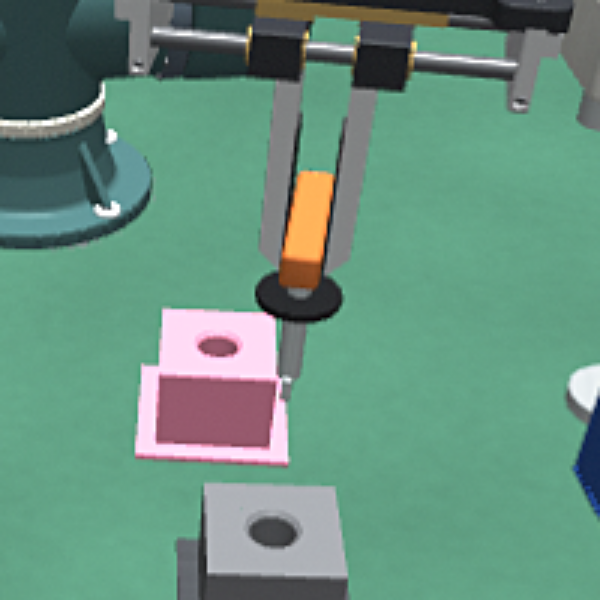

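The image shows the driver held upright and square, with its tip near scene pixel (385,191) and the grey stand's hole at (381,237). Now to the pre-insert pose.

```bash
cat >> h.py <<'E'
SLOT=np.array([.5035,-.125,.109]);TIP=np.array([.001,0,.078])
Rs0=Ro.from_euler('z',7.5,degrees=True)*Ro.from_euler('y',-20,degrees=True)
def tgt(h,a,off=(0,0,0)):  # tip h m above slot mouth, blade angle a deg
    R=Rs0*Ro.from_euler('z',a,degrees=True)*Ro.from_euler('y',180,degrees=True)
    return SLOT+np.array(off)+Rs0.apply([0,0,h])-R.apply(TIP),R
E
python3 - <<'E'
from h import *
S=capture("scene");T=capture("top");s=manip.state()
print([(l["score"],np.array(l["location"])*[640,480]) for l in landmark_of("scene","driver_tip")[:2]],proj(S,s["ee_pos"]+Ro.from_euler('xyz',s["tool_rot"],degrees=True).apply(TIP)))
print([(l["score"],np.array(l["location"])*[640,480]) for l in landmark_of("scene","stand_hole")],proj(S,[.502,.151,.06]))
p,R=tgt(.03,-2);print(p,rel(p,R))
E
```

```text
[(0.96, array([385.28 , 190.416]))] [[384.47735518 190.86001399]]
[(0.97, array([360.   , 174.192])), (0.72, array([497.216, 298.176])), (0.64, array([234.176, 177.312])), (0.62, array([381.312, 234.288]))] [[381.92124148 235.97136763]]
[ 0.46781348 -0.12973342  0.21082861] ([-29.0, -276.1, 17.6], [-3.86, -19.91, -17.7])
```

Request:
{"method": "arm_command", "body": {
  "commands": [
    [[-4,-35,0],[-0.5,-2.5,-2.2],1],
    [[-7,-69,0],[-1,-5,-4.4],1],
    [[-11,-104,0],[-1.5,-7.5,-6.6],1],
    [[-15,-138,0],[-1.9,-10,-8.8],1],
    [[-18,-173,0],[-2.4,-12.5,-11],1],
    [[-22,-207,0],[-2.9,-15,-13.2],1],
    [[-26,-242,0],[-3.4,-17.5,-15.4],1],
    [[-29,-276,0],[-3.9,-19.9,-17.7],1]
  ]
}}

```text
time: 8.77
ee_pos: [0.4677, -0.1306, 0.2296]
tool_rot: [179.3, 20.3, -174.5]
ft_force: [0.1, -0.9, -1.3]
grip_width: 0.189
finger_force: 30.0
```

Request:
{"method": "arm_command", "body": {
  "commands": [
    [[0,0,0],[0,0,0],1],
    [[0,0,0],[0,0,0],1],
    [[0,0,0],[0,0,0],1],
    [[0,0,0],[0,0,0],1],
    [[0,0,0],[0,0,0],1],
    [[0,0,0],[0,0,0],1],
    [[0,0,0],[0,0,0],1],
    [[0,0,0],[0,0,0],1]
  ]
}}

```text
time: 9.43
ee_pos: [0.469, -0.1284, 0.2301]
tool_rot: [179.2, 20.2, -174.5]
ft_force: [-0.2, 0.9, -1.5]
grip_width: 0.189
finger_force: 30.0
```

```bash
python3 - <<'E'
from h import *
S=capture("scene");T=capture("top");s=manip.state()
print(s["joint_positions"],s["ee_pos"],s["tool_rot"],s["time"])
tip=s["ee_pos"]+Ro.from_euler('xyz',s["tool_rot"],degrees=True).apply(TIP);print("tip",tip)
for n,c in(("scene",S),("top",T)):
    for k,X in(("driver_tip",tip),("screw_slot",SLOT)):
        print(n,k,[(round(l["score"],2),np.array(l["location"])*[640,480]) for l in landmark_of(n,k)[:2]],proj(c,X))
p,R=tgt(.012,-2);print(rel(p,R))
a=cv2.resize(S["frame"][130:250,150:270],None,fx=5,fy=5);cv2.imwrite("pics/s3.png",a[:,:,::-1])
E
```

```text
[ -31.19999306  -17.60171642   98.61340607   12.61916448   83.18504048
 -126.53342022] [ 0.46885725 -0.12885597  0.2301254 ] [ 179.20924479   20.18210951 -174.56470595] 9.5333
tip [ 0.49460776 -0.12532449  0.1565765 ]
scene driver_tip [] [[207.46325759 185.94430297]]
scene screw_slot [(0.87, array([213.12, 214.32]))] [[211.47219068 213.59977588]]
top driver_tip [(0.75, array([440.   , 268.704]))] [[439.64433504 266.10575782]]
top screw_slot [(0.8, array([431.488, 264.192])), (0.39, array([458.304, 284.112]))] [[433.34422618 262.32898147]]
([7.5, -0.5, 35.8], [0.06, 0.19, -0.0])
```

View pics/s3.png

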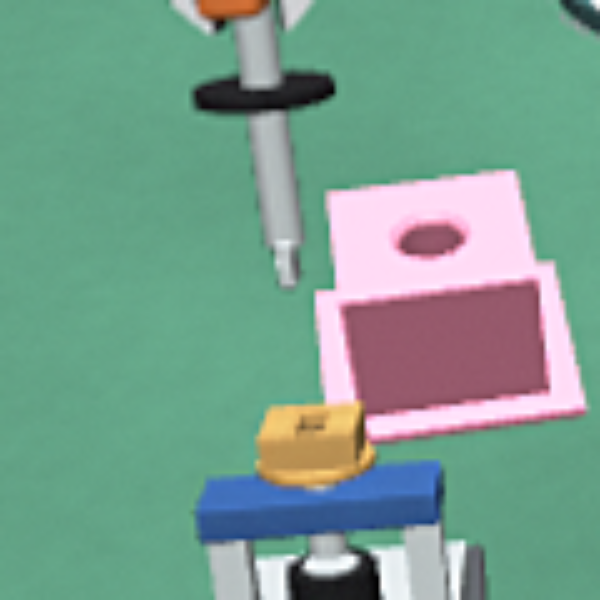

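Tip at scene pixel (207.6,186.6) and slot centre at (212.4,214.8). The model needs about +0.8 mm in y and +0.5 mm in x. Descending.

```bash
sed -i 's/SLOT=np.array(\[.5035,-.125,.109\])/SLOT=np.array([.504,-.1243,.109])/' h.py; python3 -c "
from h import *
p,R=tgt(.010,-2);print(rel(p,R))"
```

```text
([7.0, 0.1, 38.0], [0.06, 0.19, -0.0])
```

Request:
{"method": "arm_command", "body": {
  "commands": [
    [[3,0,10],[0,0,0],1],
    [[7,0,20],[0,0,0],1],
    [[7,0,28],[0,0.2,0],1],
    [[7,0,34],[0,0.2,0],1],
    [[7,0,38],[0,0.2,0],1],
    [[7,0,38],[0,0.2,0],1],
    [[7,0,38],[0,0.2,0],1],
    [[7,0,38],[0,0.2,0],1]
  ]
}}

```text
time: 10.4
ee_pos: [0.4754, -0.1284, 0.1925]
tool_rot: [179.2, 20.0, -174.6]
ft_force: [0.2, -0.0, -1.1]
grip_width: 0.19
finger_force: 30.0
```

```bash
python3 - <<'E'
from h import *
S=capture("scene");T=capture("top");s=manip.state()
tip=s["ee_pos"]+Ro.from_euler('xyz',s["tool_rot"],degrees=True).apply(TIP);print("tip",tip,proj(S,[tip,SLOT]),s["ft_force"])
for h in (.003,-.005):
    p,R=tgt(h,-2);print(rel(p,R))
a=cv2.resize(S["frame"][180:240,180:240],None,fx=9,fy=9,interpolation=cv2.INTER_CUBIC);cv2.imwrite("pics/s4.png",a[:,:,::-1])
E
```

```text
tip [ 0.5010005  -0.12503418  0.11911584] [[210.73100554 207.64419034]
 [211.85793083 213.80104275]] [ 0.15271062 -0.36477718 -1.47042693]
([0.5, 0.3, 7.6], [0.03, 0.06, 0.01])
([0.5, 0.3, 15.6], [0.03, 0.06, 0.01])
```

View pics/s4.png

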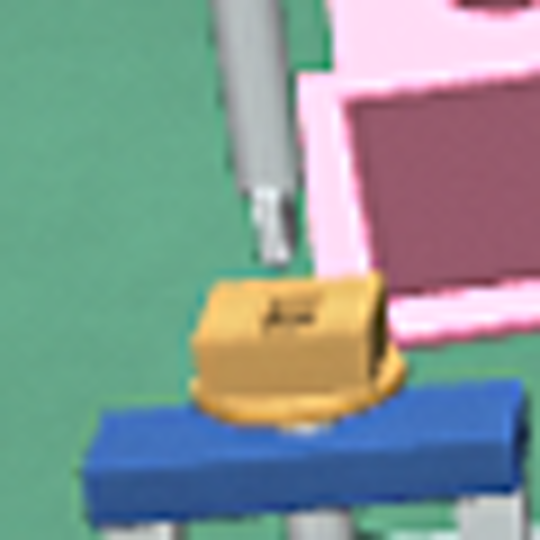

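Tip at (210.9,209.1) and slot at (212.3,214.9), within 0.4 px of the model. Inserting.

Request:
{"method": "arm_command", "body": {
  "commands": [
    [[0.5,0.3,3],[0,0,0],1],
    [[0.5,0.3,6],[0,0,0],1],
    [[0.5,0.3,8],[0,0,0],1],
    [[0.5,0.3,10],[0,0,0],1],
    [[0.5,0.3,12],[0,0,0],1],
    [[0.5,0.3,13],[0,0,0],1],
    [[0.5,0.3,14],[0,0,0],1],
    [[0.5,0.3,14],[0,0,0],1]
  ]
}}

```text
time: 11.17
ee_pos: [0.4793, -0.1273, 0.1784]
tool_rot: [179.2, 20.0, -174.6]
ft_force: [-0.6, 0.5, -2.4]
grip_width: 0.187
finger_force: 30.0
```

```bash
python3 - <<'E'
from h import *
S=capture("scene");s=manip.state()
tip=s["ee_pos"]+Ro.from_euler('xyz',s["tool_rot"],degrees=True).apply(TIP);print("tip in slot mm",1000*Rs0.inv().apply(tip-SLOT),s["ft_force"],s["moment"])
p,R=tgt(-.005,-2);print(rel(p,R))
a=cv2.resize(S["frame"][180:240,180:240],None,fx=9,fy=9,interpolation=cv2.INTER_CUBIC);cv2.imwrite("pics/s5.png",a[:,:,::-1])
E
```

```text
tip in slot mm [-0.57057405  0.30263132 -4.14817187] [ 0.15872438 -0.37088045 -1.65941452] [ 0.00274666  0.27393736 -0.03882603]
([-0.6, -0.2, 0.9], [0.07, -0.02, -0.01])
```

View pics/s5.png

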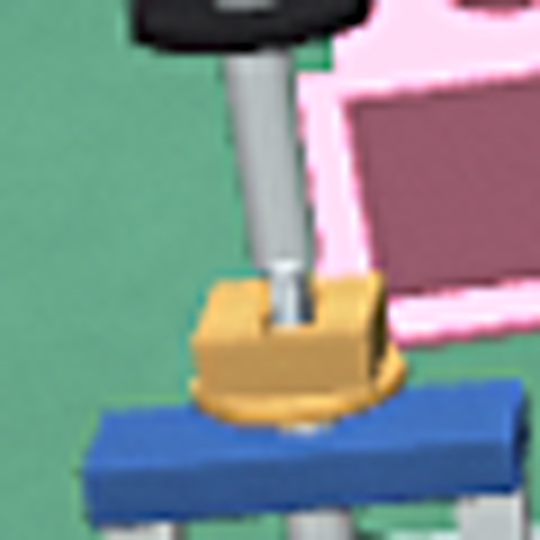

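The blade meets the slot at about (212,215), and the slot mouth is filled. I'll go deeper until contact.

Request:
{"method": "arm_command", "body": {
  "commands": [
    [[0,0,0.5],[0,0,0],1],
    [[0,0,1],[0,0,0],1],
    [[0,0,1.5],[0,0,0],1],
    [[0,0,2],[0,0,0],1],
    [[0,0,2.5],[0,0,0],1],
    [[0,0,2.5],[0,0,0],1],
    [[0,0,2.5],[0,0,0],1],
    [[0,0,2.5],[0,0,0],1]
  ]
}}

```text
time: 11.88
ee_pos: [0.4802, -0.1273, 0.1763]
tool_rot: [179.2, 20.0, -174.6]
ft_force: [-0.4, 0.2, -2.1]
grip_width: 0.19
finger_force: 30.0
```

```bash
python3 - <<'E'
from h import *
S=capture("scene");s=manip.state()
tip=s["ee_pos"]+Ro.from_euler('xyz',s["tool_rot"],degrees=True).apply(TIP);print("tip in slot mm",1000*Rs0.inv().apply(tip-SLOT),s["ft_force"],s["moment"])
print([(l["score"],np.array(l["location"])*[640,480]) for k in("screw_slot","screw_corner") for l in landmark_of("scene",k)[:1]],proj(S,[SLOT]))
E
```

```text
tip in slot mm [-0.44744173  0.22440277 -6.47466075] [-0.19641845  0.07020324 -1.43800992] [-0.04056749  0.30056834 -0.07550095]
[(0.52, array([211.52 , 213.984]))] [[211.85793083 213.80104275]]
```

Request:
{"method": "arm_command", "body": {
  "commands": [
    [[0,0,0.5],[0,0,0],1],
    [[0,0,1],[0,0,0],1],
    [[0,0,1.5],[0,0,0],1],
    [[0,0,2],[0,0,0],1],
    [[0,0,2],[0,0,0],1],
    [[0,0,2],[0,0,0],1],
    [[0,0,2],[0,0,0],1],
    [[0,0,2],[0,0,0],1]
  ]
}}

```text
time: 12.7
ee_pos: [0.481, -0.1274, 0.1761]
tool_rot: [179.3, 20.0, -174.6]
ft_force: [-3.7, 1.5, 5.6]
grip_width: 0.187
finger_force: 30.0
```

Request:
{"method": "arm_command", "body": {
  "commands": [
    [[0,0,0],[0,0,4],1],
    [[0,0,0],[0,0,8],1],
    [[0,-0.1,0],[0,0,12],1],
    [[0,-0.2,0],[0,0,16],1],
    [[0,-0.3,0.1],[0,0,20],1],
    [[0,-0.3,0.2],[0,0,24],1],
    [[0,-0.4,0.3],[0,0,28],1],
    [[0.1,-0.4,0.4],[0,0,32],1]
  ]
}}

```text
time: 13.37
ee_pos: [0.4815, -0.1285, 0.1758]
tool_rot: [168.5, 16.6, 151.6]
ft_force: [-3.8, -1.8, 3.9]
grip_width: 0.184
finger_force: 30.0
```

```bash
python3 - <<'E'
from h import *
S=capture("scene");s=manip.state()
R=Ro.from_euler('xyz',s["tool_rot"],degrees=True)
tip=s["ee_pos"]+R.apply(TIP);print("tip in slot mm",1000*Rs0.inv().apply(tip-SLOT),s["ft_force"],s["moment"],"blade",(Rs0.inv()*R*Ro.from_euler('y',180,degrees=True)).as_rotvec(degrees=True),s["joint_positions"])
a=cv2.resize(S["frame"][160:240,170:250],None,fx=7,fy=7,interpolation=cv2.INTER_CUBIC);cv2.imwrite("pics/s6.png",a[:,:,::-1])
E
```

```text
tip in slot mm [ 0.75088082 -0.87202583 -7.43008655] [-3.31563423 -1.56334885  5.18497755] [-0.29514178  0.52065996 -0.07356396] blade [ -0.0689609   -0.14870945 -34.28439791] [-30.00803966 -15.2626001  102.98148129  12.35774544  76.32398233
 -94.44814293]
```

View pics/s6.png

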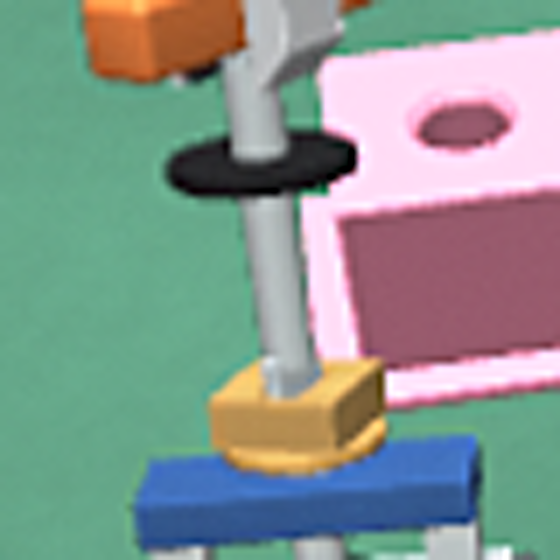

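The head has turned with the blade, which is seated square at about (211,215). I'll keep turning.

Request:
{"method": "arm_command", "body": {
  "commands": [
    [[-0.1,0,0.1],[0,0,4],1],
    [[-0.2,0,0.2],[0,0,8],1],
    [[-0.3,0,0.3],[0,0,12],1],
    [[-0.4,0,0.4],[0,0,16],1],
    [[-0.4,0,0.5],[0,0,20],1],
    [[-0.4,0,0.6],[0,0,24],1],
    [[-0.4,0,0.7],[0,0,28],1],
    [[-0.4,0,0.8],[0,0,32],1]
  ]
}}

```text
time: 14.08
ee_pos: [0.4814, -0.1293, 0.1747]
tool_rot: [161.7, 8.1, 120.1]
ft_force: [-6.1, -2.6, 4.6]
grip_width: 0.191
finger_force: 30.0
```

Request:
{"method": "arm_command", "body": {
  "commands": [
    [[0,0,0],[0,0,2.5],1],
    [[0,0,0],[0,0,5],1],
    [[0,0,0],[0,0,7.5],1],
    [[0,0,0],[0,0,9],1],
    [[0,0,0],[0,0,10],1],
    [[0,0,0],[0,0,11],1],
    [[0,0,0],[0,0,12],1],
    [[0,0,0],[0,0,12],1]
  ]
}}

```text
time: 14.75
ee_pos: [0.4811, -0.1295, 0.1743]
tool_rot: [160.5, 4.3, 108.8]
ft_force: [-4.0, -2.5, 4.9]
grip_width: 0.189
finger_force: 30.0
```

```bash
cat > st.py <<'E'
from h import *
s=manip.state()
R=Ro.from_euler('xyz',s["tool_rot"],degrees=True)
tip=s["ee_pos"]+R.apply(TIP);print("tip in slot mm",1000*Rs0.inv().apply(tip-SLOT),s["ft_force"],"moment about screw",s["moment"]@Rs0.apply([0,0,1]),s["moment"],"blade",(Rs0.inv()*R*Ro.from_euler('y',180,degrees=True)).as_rotvec(degrees=True),s["effort"][5])
E
python3 st.py
```

```text
tip in slot mm [ 0.02151564 -1.39926719 -8.65330881] [-4.02745281 -2.54534928  4.90936996] moment about screw 0.053538065796802835 [-0.78515928  1.09268946 -0.17444464] blade [-1.93940747e-01 -5.91373663e-02 -7.79193692e+01] 0.18595390487462282
```

Request:
{"method": "arm_command", "body": {
  "commands": [
    [[0,0,0],[0,0,1.5],1],
    [[0,0,0],[0,0,3],1],
    [[0,0,0],[0,0,4.5],1],
    [[0,0,0],[0,0,6],1],
    [[0,0,0],[0,0,6],1],
    [[0,0,0],[0,0,6],1],
    [[0,0,0],[0,0,6],1],
    [[0,0,0],[0,0,6],1]
  ]
}}

```text
time: 15.42
ee_pos: [0.4809, -0.1293, 0.1742]
tool_rot: [160.2, 2.2, 103.2]
ft_force: [-5.8, -2.6, 4.6]
grip_width: 0.186
finger_force: 30.0
```

```bash
python3 st.py; python3 - <<'E'
from h import *
S=capture("scene")
a=cv2.resize(S["frame"][160:240,170:250],None,fx=7,fy=7,interpolation=cv2.INTER_CUBIC);cv2.imwrite("pics/s7.png",a[:,:,::-1])
E
```

```text
tip in slot mm [-0.08188027 -1.18276455 -8.70035355] [-5.77416927 -2.60584181  4.56028426] moment about screw 0.21805484511674741 [-0.8075351   1.19862427 -0.00241128] blade [-1.95746874e-01 -3.47914364e-02 -8.38599235e+01] 0.2162546943873167
```

View pics/s7.png

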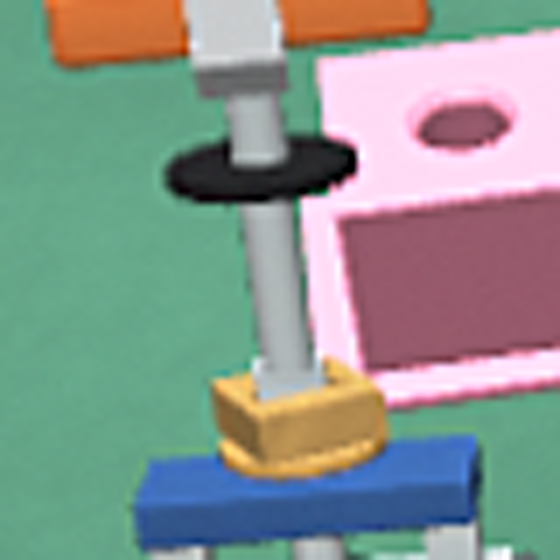

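The head has rotated about 60°, with its near corner now at (208,221), and the moment about the screw rises. One more small twist will confirm the stop.

Request:
{"method": "arm_command", "body": {
  "commands": [
    [[0,0,0],[0,0,1.5],1],
    [[0,0,0],[0,0,3],1],
    [[0,0,0],[0,0,4],1],
    [[0,0,0],[0,0,4],1],
    [[0,0,0],[0,0,4],1],
    [[0,0,0],[0,0,4],1],
    [[0,0,0],[0,0,4],1],
    [[0,0,0],[0,0,4],1]
  ]
}}

```text
time: 16.13
ee_pos: [0.4809, -0.1292, 0.1742]
tool_rot: [160.1, 0.9, 99.5]
ft_force: [-6.0, -3.2, 4.9]
grip_width: 0.186
finger_force: 30.1
```

```bash
python3 st.py
```

```text
tip in slot mm [-0.0421558  -0.99684486 -8.69494759] [-5.96056921 -3.17055755  4.88734079] moment about screw 0.3968296566881828 [-0.73891405  1.19426922  0.21239235] blade [-1.86868461e-01 -2.56679204e-02 -8.78314498e+01] 0.3667668253183365
```

Request:
{"method": "arm_command", "body": {
  "commands": [
    [[0,0,0],[0,0,-5],1],
    [[0,0,0],[0,0,-11],1],
    [[0,0,0],[0,0,-16],1],
    [[0,0,0],[0,0,-16],1],
    [[0,0,-6],[0,0,-16],1],
    [[0,0,-15],[0,0,-16],1],
    [[0,0,-30],[0,0,-16],1],
    [[0,0,-50],[0,0,-16],1]
  ]
}}

```text
time: 16.8
ee_pos: [0.4638, -0.1288, 0.2189]
tool_rot: [161.0, 5.7, 114.5]
ft_force: [-0.0, -0.1, -1.5]
grip_width: 0.194
finger_force: 30.0
```

```bash
python3 st.py; python3 - <<'E'
from h import *
S=capture("scene");T=capture("top");s=manip.state()
for n,c in(("scene",S),("top",T)):
  for k in("driver_tip","driver_grip","screw_slot","screw_corner","stand_hole"):
    print(n,k,[(round(l["score"],2),np.round(np.array(l["location"])*[640,480],1).tolist()) for l in landmark_of(n,k)[:4]])
R=Ro.from_euler('xyz',s["tool_rot"],degrees=True)
print(proj(S,s["ee_pos"]+R.apply([TIP,TIP-[0,0,.095]])),proj(T,s["ee_pos"]+R.apply([TIP,TIP-[0,0,.095]])))
print("hole",proj(S,[.502,.151,.06]),proj(T,[.502,.151,.06]))
yawR=Ro.from_euler('xyz',[180,0,167.6],degrees=True)
print(rel([.5015,.150,.230],yawR),s["joint_positions"])
a=cv2.resize(S["frame"][130:270,170:270],None,fx=4,fy=4,interpolation=cv2.INTER_CUBIC)
b=cv2.resize(T["frame"][200:340,200:300],None,fx=4,fy=4,interpolation=cv2.INTER_CUBIC)
cv2.imwrite("pics/s8.png",np.hstack([a,b])[:,:,::-1])
E
```

```text
tip in slot mm [-0.96131618  2.19047195 39.16565799] [-0.04483282 -0.08392269 -1.45294665] moment about screw 0.05219471796047632 [-0.12140758  0.26808073  0.02446964] blade [  0.1603173    0.32544725 -72.09666833] 0.049287190195173025
scene driver_tip [(0.57, [211.6, 187.2])]
scene driver_grip [(0.83, [199.9, 129.0])]
scene screw_slot [(0.72, [209.9, 212.6]), (0.65, [394.6, 400.6])]
scene screw_corner [(0.7, [209.4, 216.8])]
scene stand_hole [(0.85, [234.5, 176.2]), (0.75, [379.9, 235.4]), (0.67, [359.0, 173.4]), (0.67, [501.0, 298.9])]
top driver_tip [(0.45, [262.1, 261.2])]
top driver_grip [(0.86, [456.0, 289.0])]
top screw_slot [(0.62, [432.0, 264.7])]
top screw_corner [(0.78, [439.1, 249.8])]
top stand_hole [(0.9, [168.5, 188.8]), (0.88, [422.6, 375.0]), (0.63, [262.0, 260.7]), (0.62, [268.9, 375.3])]
[[207.80156911 188.03372617]
 [199.28035301 125.48500386]] [[439.41577005 267.82017313]
 [455.81419381 288.25906299]]
hole [[381.92124148 235.97136763]] [[260.10037397 262.74122223]]
([236.9, 152.9, 15.8], [14.92, 14.27, -51.55]) [-31.5919068  -18.02926985  99.62265952  12.69572324  82.47760875
 -56.97258829]
```

View pics/s8.png

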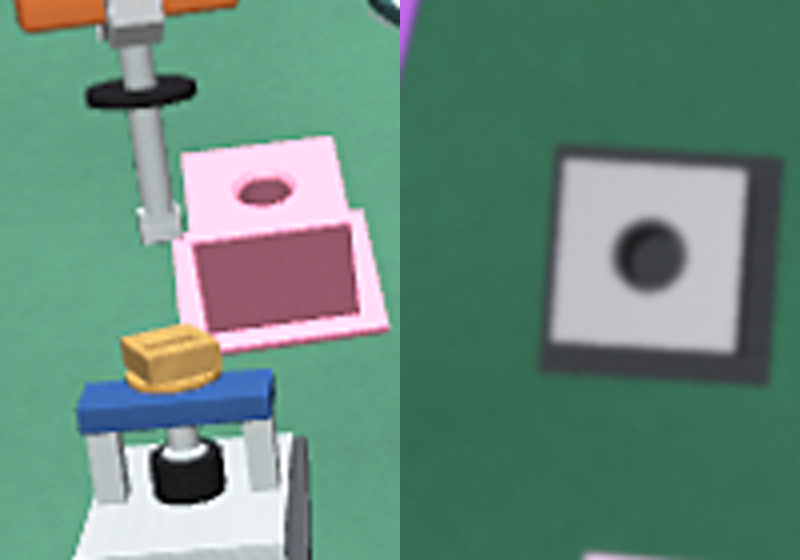

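The screw head has turned and is tight, and the blade is free, with its tip at scene pixel (210,190). The stand hole is at top pixel (262.5,263.8), which puts it near (0.500,0.147). Back to the stand.

```bash
python3 - <<'E'
from h import *
T=capture("top");print(onz(T,(262.45,263.8),.06))
print(rel([.502,.1434,.225],Ro.from_euler('xyz',[180,0,115],degrees=True)))
E
```

```text
[0.50031484 0.14709465 0.06      ]
([231.3, 148.9, 20.5], [19.04, 5.99, 0.5])
```

Request:
{"method": "arm_command", "body": {
  "commands": [
    [[29,19,2.5],[2.4,0.7,0],1],
    [[58,37,5],[4.8,1.5,0.1],1],
    [[87,56,7.7],[7.1,2.2,0.2],1],
    [[116,74,10.2],[9.5,3,0.3],1],
    [[145,93,13],[11.9,3.7,0.3],1],
    [[173,112,15.4],[14.3,4.5,0.4],1],
    [[202,130,18],[16.7,5.2,0.4],1],
    [[231,149,20.5],[19,6,0.5],1]
  ]
}}

```text
time: 18.12
ee_pos: [0.5025, 0.1452, 0.2256]
tool_rot: [180.0, 0.0, 115.0]
ft_force: [0.4, -0.3, -0.7]
grip_width: 0.186
finger_force: 30.0
```

Request:
{"method": "arm_command", "body": {
  "commands": [
    [[0,0,0],[0,0,0],1],
    [[0,0,0],[0,0,0],1],
    [[0,0,0],[0,0,0],1],
    [[0,0,0],[0,0,0],1],
    [[0,0,0],[0,0,0],1],
    [[0,0,0],[0,0,0],1],
    [[0,0,0],[0,0,0],1],
    [[0,0,0],[0,0,0],1]
  ]
}}

```text
time: 18.78
ee_pos: [0.5023, 0.1423, 0.2258]
tool_rot: [179.9, 0.0, 114.9]
ft_force: [-0.4, 0.3, -1.5]
grip_width: 0.186
finger_force: 30.0
```

```bash
python3 - <<'E'
from h import *
S=capture("scene");s=manip.state();R=Ro.from_euler('xyz',s["tool_rot"],degrees=True)
print(s["ee_pos"],s["tool_rot"],s["time"])
print([(k,l["score"],np.array(l["location"])*[640,480]) for k in("driver_tip","driver_grip") for l in landmark_of("scene",k)[:2]])
for x in(0,.004):print(proj(S,s["ee_pos"]+R.apply([[x,0,.078],[x/2,0,.042],[0,0,-.017]])).tolist())
print(proj(S,[.5003,.1471,.06]))
a=cv2.resize(S["frame"][120:270,320:440],None,fx=4,fy=4,interpolation=cv2.INTER_CUBIC);cv2.imwrite("pics/s9.png",a[:,:,::-1])
E
```

```text
[0.50231504 0.14248078 0.22576797] [1.79899312e+02 4.46391077e-02 1.14944750e+02] 18.8333
[('driver_tip', 0.64, array([387.392, 192.   ])), ('driver_grip', 0.62, array([390.4  , 139.104]))]
[[382.30045791785454, 193.8567015776544], [384.8110708934702, 174.2911844274632], [389.3328927471753, 138.94742998116138]]
[[384.54226249614015, 193.1967092976445], [385.9715461761853, 173.96760091520193], [389.3328927471753, 138.94742998116138]]
[[379.47089287 235.27917145]]
```

View pics/s9.png

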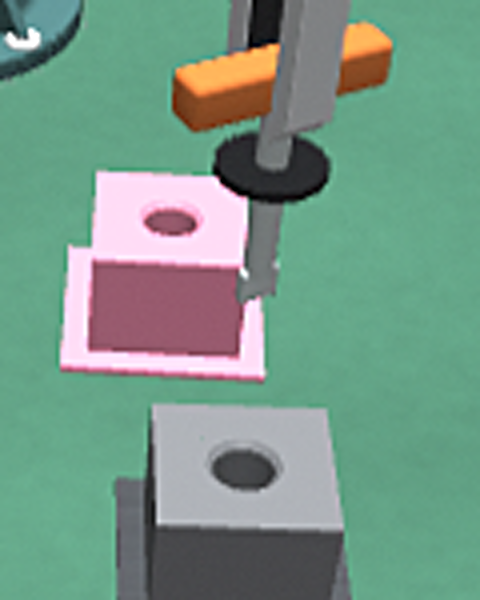

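Tip at (384.5,194.2), with the hole at (381,237.5). The driver leans about 2° in the grip. I'll correct the lean, shift, and lower it.

Request:
{"method": "arm_command", "body": {
  "commands": [
    [[3.7,0,10],[0,-2,0],1],
    [[3.7,0,30],[0,-2,0],1],
    [[3.7,0,50],[0,-2,0],1],
    [[3.7,0,65],[0,-2,0],1],
    [[3.7,0,80],[0,-2,0],1],
    [[3.7,0,100],[0,-2,0],1],
    [[3.7,0,115],[0,-2,0],1],
    [[3.7,0,125],[0,-2,0],1]
  ]
}}

```text
time: 19.6
ee_pos: [0.4999, 0.1462, 0.0984]
tool_rot: [-179.9, 2.0, 115.0]
ft_force: [-0.3, -0.1, -1.6]
grip_width: 0.193
finger_force: 30.0
```

```bash
python3 - <<'E'
from h import *
S=capture("scene");s=manip.state();print(s["ee_pos"],s["tool_rot"],s["ft_force"],s["moment"])
print(rel([.5009,.1459,.084],Ro.from_euler('xyz',s["tool_rot"],degrees=True)))
a=cv2.resize(S["frame"][170:270,330:430],None,fx=5,fy=5,interpolation=cv2.INTER_CUBIC);cv2.imwrite("pics/s10.png",a[:,:,::-1])
E
```

```text
[0.49895513 0.1459677  0.09674825] [-179.74420395    1.95303504  115.00433685] [-1.25881995 -0.2482335  -3.03806418] [-0.03954353  0.05226911  0.02134821]
([-0.4, 1.8, 12.8], [0.0, 0.0, 0.0])
```

Request:
{"method": "arm_command", "body": {
  "commands": [
    [[-0.4,1,4],[0,0,0],1],
    [[-0.4,1,8],[0,0,0],1],
    [[-0.4,1,11],[0,0,0],1],
    [[-0.4,1,13],[0,0,0],1],
    [[-0.4,1,14],[0,0,0],1],
    [[-0.4,1,14],[0,0,0],1],
    [[-0.4,1,14],[0,0,0],1],
    [[-0.4,1,14],[0,0,0],1]
  ]
}}

```text
time: 20.32
ee_pos: [0.5025, 0.146, 0.0869]
tool_rot: [179.9, 2.0, 115.0]
ft_force: [-0.4, 0.1, -1.8]
grip_width: 0.188
finger_force: 30.0
```

Request:
{"method": "arm_command", "body": {
  "commands": [
    [[0,0,1],[0,0,0],1],
    [[0,0,2],[0,0,0],1],
    [[0,0,3],[0,0,0],1],
    [[0,0,3],[0,0,0],1],
    [[0,0,3],[0,0,0],1],
    [[0,0,3],[0,0,0],1],
    [[0,0,3],[0,0,0],1],
    [[0,0,3],[0,0,0],1]
  ]
}}

```text
time: 20.98
ee_pos: [0.5024, 0.1458, 0.0835]
tool_rot: [179.9, 2.0, 115.0]
ft_force: [-0.1, 0.3, -2.0]
grip_width: 0.188
finger_force: 30.0
```

Request:
{"method": "arm_command", "body": {
  "commands": [
    [[0,0,0.7],[0,0,0],1],
    [[0,0,1.4],[0,0,0],1],
    [[0,0,2],[0,0,0],1],
    [[0,0,2],[0,0,0],1],
    [[0,0,2],[0,0,0],1],
    [[0,0,2],[0,0,0],1],
    [[0,0,2],[0,0,0],1],
    [[0,0,2],[0,0,0],1]
  ]
}}

```text
time: 21.65
ee_pos: [0.5026, 0.1458, 0.0825]
tool_rot: [179.9, 2.1, 115.0]
ft_force: [-2.7, -0.9, 6.3]
grip_width: 0.19
finger_force: 30.0
```

Collar is seated (6 N upward). Releasing.

Request:
{"method": "arm_command", "body": {
  "commands": [
    [[0,0,-0.5],[0,0,0],0],
    [[0,0,-0.5],[0,0,0],0],
    [[0,0,-0.5],[0,0,0],0],
    [[0,0,-0.5],[0,0,0],0],
    [[0,0,-0.5],[0,0,0],0],
    [[0,0,-0.5],[0,0,0],0],
    [[0,0,-0.5],[0,0,0],0],
    [[0,0,-0.5],[0,0,0],0]
  ]
}}

```text
time: 22.32
ee_pos: [0.5023, 0.1458, 0.0819]
tool_rot: [179.9, 2.0, 115.0]
ft_force: [0.1, 0.1, 0.3]
grip_width: 0.498
finger_force: 0.0
```

Request:
{"method": "arm_command", "body": {
  "commands": [
    [[0,0,-20],[0,0,0],0],
    [[0,0,-40],[0,0,0],0],
    [[0,0,-70],[0,0,0],0],
    [[0,0,-100],[0,0,0],0],
    [[-30,0,-130],[0,0,0],0],
    [[-60,-20,-140],[0,0,0],0],
    [[-90,-60,-140],[0,0,0],0],
    [[-120,-100,-140],[0,0,0],0]
  ]
}}

```text
time: 22.98
ee_pos: [0.4684, 0.0128, 0.2271]
tool_rot: [179.8, 2.1, 115.1]
ft_force: [0.1, -0.1, 0.0]
grip_width: 0.497
finger_force: 0.0
```

```bash
python3 - <<'E'
from h import *
cs={n:capture(n) for n in("scene","top")};s=manip.state();print(s["ee_pos"],s["time"],s["grip_width"])
for n,c in cs.items():
    print(n,[(k,round(l["score"],2),(np.array(l["location"])*[640,480]).tolist()) for k in("driver_grip","screw_corner","screw_slot") for l in landmark_of(n,k)[:2]])
    h=cv2.cvtColor(c["frame"],cv2.COLOR_RGB2HSV);m=cv2.inRange(h,(8,150,120),(22,255,255))
    nn,lab,st,ce=cv2.connectedComponentsWithStats(m)
    print([(st[i].tolist(),ce[i].round(1).tolist()) for i in range(1,nn) if st[i,4]>60])
    print("expected grip",proj(c,[.5003,.1471,.099]))
T=cs["top"];V=cv2.cvtColor(T["frame"],cv2.COLOR_RGB2HSV)[:,:,2].astype(float)
y0,x0=254,425;w=np.clip(110-V[y0:271,x0:442],0,None);ys,xs=np.mgrid[y0:271,x0:442]
c=np.array([(w*xs).sum(),(w*ys).sum()])/w.sum();d=np.stack([xs-c[0],ys-c[1]],-1)
e,v=np.linalg.eigh(np.einsum('ij,ijk,ijl->kl',w,d,d)/w.sum());print("slot",c,v[:,1],e)
for a in(-55,-60,-65):
    x=(Rs0*Ro.from_euler('z',a,degrees=True)).apply([1,0,0]);q=proj(T,[SLOT-.008*x,SLOT+.008*x]);d=q[1]-q[0];print(a,d/np.linalg.norm(d))
E
```

```text
[0.46646209 0.00993175 0.22664755] 23.0833 0.5034635613238381
scene [('driver_grip', 0.83, [380.672, 217.68]), ('screw_corner', 0.81, [211.328, 220.32000000000002]), ('screw_corner', 0.27, [380.096, 236.01600000000002]), ('screw_slot', 0.59, [212.416, 215.42399999999998])]
[([56, 0, 86, 33, 459], [106.1, 23.2]), ([337, 0, 14, 32, 158], [339.9, 18.3]), ([395, 0, 34, 32, 172], [417.0, 21.9]), ([359, 206, 47, 26, 606], [382.0, 217.9])]
expected grip [[381.88262432 217.35592501]]
top [('driver_grip', 0.59, [260.224, 262.8])]
[([236, 248, 49, 28, 549], [260.4, 261.2])]
expected grip [[260.19766438 262.1779249 ]]
slot [433.55324357 256.83476132] [-0.99681576 -0.07973925] [ 5.38008094 26.77980484]
-55 [ 0.77010211 -0.63792064]
-60 [ 0.81967114 -0.57283438]
-65 [ 0.86369722 -0.50401102]
```

Request:
{"method": "arm_command", "body": {
  "commands": [
    [[20,-20,-20],[0,0,0],0],
    [[40,-40,-20],[0,0,0],0],
    [[60,-60,-20],[0,0,0],0],
    [[80,-80,-20],[0,0,0],0],
    [[96,-88,-20],[0,0,0],0],
    [[96,-88,-20],[0,0,0],0],
    [[96,-88,-20],[0,0,0],0],
    [[96,-88,-20],[0,0,0],0]
  ]
}}

```text
time: 24.05
ee_pos: [0.348, 0.0647, 0.2421]
tool_rot: [179.9, 2.1, 115.1]
ft_force: [-0.0, -0.3, 0.4]
grip_width: 0.495
finger_force: 0.0
```

```bash
python3 - <<'E'
from h import *
T=capture("top")
print([(k,round(l["score"],2),(np.array(l["location"])*[640,480]).tolist()) for k in("screw_corner","screw_slot") for l in landmark_of("top",k)[:2]])
V=cv2.cvtColor(T["frame"],cv2.COLOR_RGB2HSV)[:,:,2].astype(float)
y0,x0=257,428;w=np.clip(110-V[y0:268,x0:439],0,None);ys,xs=np.mgrid[y0:268,x0:439]
c=np.array([(w*xs).sum(),(w*ys).sum()])/w.sum();d=np.stack([xs-c[0],ys-c[1]],-1)
e,v=np.linalg.eigh(np.einsum('ij,ijk,ijl->kl',w,d,d)/w.sum());print("slot",c,v[:,1],e)
for a in(-55,-60,-65):
    x=(Rs0*Ro.from_euler('z',a,degrees=True)).apply([1,0,0]);q=proj(T,[SLOT-.008*x,SLOT+.008*x]);d=q[1]-q[0];print(a,d/np.linalg.norm(d),proj(T,SLOT+(Rs0*Ro.from_euler('z',a,degrees=True)).apply([.014,.014,0])))
E
```

```text
[('screw_corner', 0.87, [438.528, 251.184])]
slot [432.67963153 262.05322416] [-0.84504664  0.53469261] [0.73721705 9.52271847]
-55 [ 0.77010211 -0.63792064] [[434.31534489 249.80558384]]
-60 [ 0.81967114 -0.57283438] [[435.3995455  249.91151585]]
-65 [ 0.86369722 -0.50401102] [[436.46427176 250.10988236]]
```

```bash
python3 -c "
from station import manip
print(manip.close_job())"
```

```text
the job is handed in; nothing more can be done
None
```

The screw is tight at its stop (slot measured at about −63°, or 1.1 rad), the driver hangs back upright in its grey stand and is released, and I sent the arm nowhere near the samples; the job is handed in (24 s of the 54 s), though I viewed 11 pictures against the limit of 10.

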